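Set up the staining line

TASK

Set up the staining line: stand the four reagents upright in the four wells of the steel rack, in the order in which the slides will meet them, starting from the end of the rack where the slide tray lies: the small brown bottle (nuclear stain) first, the large brown bottle (clearing agent) last at the far end, and between them the blue-lidded rinse jar next to the small brown bottle and the white bottle (counterstain) next to the large one. One of the four has been left in a wrong well of the rack and has to be moved too. The small red-lidded specimen jar is no part of the line: leave it where it stands.

Things in the scene. Friction and masses are not known exactly. Their poses are not given: they have to be found in the camera images.
- bottle_rack: Fixed steel rack without floor, 325 mm long (y), 88 mm deep (x), deck top 40 mm above the bench. Four round wells of 70 mm bore in a row at x = 0, y = +112.5, +37.5, -37.5, -112.5 mm; what stands in a well stands on the bench. The rinse jar or the white bottle starts in the +112.5 well. Origin on the bench under the row's middle; x away from the robot, y left, z up.
- large_brown_bottle: Large brown reagent bottle with a black screw cap (fixed): body 60 mm in diameter, 116 mm high overall; cap 29 mm in diameter, from 97 mm to 116 mm. Origin at the centre of its underside, z up along its axis. 0.16 kg; can be lifted by the cap.
- small_brown_bottle: Small brown reagent bottle with a white screw cap (fixed): body 52 mm in diameter, 101 mm high overall; cap 25 mm in diameter, from 84 mm to 101 mm. Origin at the centre of its underside, z up. 0.16 kg; can be lifted by the cap.
- white_bottle: White reagent bottle with a black screw cap (fixed): body 56 mm in diameter, 106 mm high overall; cap 27 mm in diameter, from 89 mm to 106 mm. Origin at the centre of its underside, z up. 0.16 kg; can be lifted by the cap.
- rinse_jar: Rinse jar: white plastic pot with a ribbed blue screw lid (fixed), the bigger of the two lidded pots: body 56 mm in diameter, lid 58 mm in diameter from 47 mm to 62 mm, 62 mm high overall. Origin at the centre of its underside, z up. 0.105 kg.
- specimen_jar: Bystander: the smaller of the two lidded pots, a specimen jar with a red lid, 51 mm in diameter and 54 mm high, loose. Origin at the centre of its underside, z up. It is no part of the line and is to be left where it stands.
- slide_tray: Cream plastic tray for microscope slides, 224 x 104 x 20 mm, fixed, lying beyond one end of the rack: at some starts on the left (+y of the rack's frame), at others on the right (-y). Origin at the centre of its underside, x along its length. A black log book 150 x 106 x 10 mm lies at the other end.
Not all that is in view belongs to the job. What is shaped like the small_brown_bottle but turquoise is not meant.

How it is judged:
By the outcome, as a careful person would: the job done as asked, in the order asked, and still so for the second after the job is handed in, with the robot touching nothing.
It also fails if it takes over 88 s, if anything falls off the work surface, if the arm or the gripper's body presses on something with over 40 N, if the wrist force passes 120 N, or if a joint passes its speed limit or range.

ROBOT

A 7-joint arm with a two-finger parallel gripper is mounted at the origin on a cart in front of the work surface, level with it; the furniture and walls round the work are solid. World frame = base frame: x ahead of the robot, y to its left, z up, the work surface at z = 0. Lengths are in m, angles in rad, forces in N, time in s.
With the tool pointing down it reaches from about 0.4 to 0.925 m from the base axis. Payload 4.1 kg.
Tool frame: the origin (TCP) lies midway between the tips of the shut fingers; the grasp point (between the pads) lies arm.grasp_offset behind it (arm.grasp_offset is the distance from the TCP to the grasp point, in m); z points along the fingers, y is the line along which they close (so a half turn about z gives the same grasp; the last joint's range is limited). The gripper opens to 85 mm and grips with 20 to 120 N. Pads are 22 mm wide; open, the fingers measure 114 mm over their backs; the gripper's body (76 mm by 85 mm) begins 54 mm behind the grasp point. The pads swing forward as they close: fully open they stand 13 mm farther back than shut.
Start: joints at [1.086, 0.398, 0.045, 1.537, -0.019, 1.207, -0.051], TCP at [0.245, -0.602, 0.231] pointing down, gripper open.
Joint ranges: [-2.82, 2.82], [-0.49, 2.23], [-1.37, 1.46], [0, 2.46], [-1.36, 4.5], [0.23, 2], [-2.94, 2.94]. Speed limits (rad/s): [2.57, 2.57, 3.14, 3.14, 3.14, 3.14, 3.14].

INTERFACE

Orientations are given as a unit quaternion [x, y, z, w].
In Python, from plant import arm gives the robot as it stands.
- The arm moves only by the tool jog_arm, never from a script. Its argument "increments" is a list that holds one entry, the list of rows, each a list of 7 numbers: the turn, a rotation vector about the world's x, y, z each as a share of pi rad, from -1 to 1, then the shift along the world's x, y, z each as a share of 0.2 m, from -1 to 1, then the opening, from 0 (shut) to 1 (fully open). A call has 1 to 20 rows; each row is the pose to reach, as a shift and turn from the pose commanded when the call began, turning the shorter way round; what a row does not reach only later rows make up. A row lasts 1/10 s, in which the tool goes at most 50 mm and 8.59 degrees, less where a joint would pass 70% of its speed; a pose out of reach is approached as far as the arm can. A call with a number of a shift or a turn outside -1 to 1 is refused whole. A call with a gripper value outside its range is refused whole. The fingers move at their own pace and stop on an object; "force" is the grip in N (left out, the last holds). Time passes only in rows, so rows that repeat a pose let the fingers close. It gives the time, the measured TCP pose, the force, the opening and the grip force at its end, in the units of the state.
- arm.state(): the state, without advancing time (a new reading comes with each control period).
- arm.capture(name): name is "side" or "top"; returns (picture, depth): 420x560x3 uint8, red, green, blue; 420x560 float32, m along the optical axis (not along the pixel's ray), 0 where there is no reading.
- arm.get_calibration(name): a dict with "fx", "fy", "cx", "cy" (pixels), "distortion" ([k1, k2, p1, p2, k3] as OpenCV has them; the pictures are not rectified), "R" (3x3) and "t" (3): a world point X has camera coordinates R X + t. Camera axes: x right, y down, z forward; pixel columns grow to the right and rows downward; lengths in m; the calibration is good to about 2 mm. A picture is of the moment at which its call begins. get_calibration takes no time and is no camera call.
- arm.sign_off(): hands the job in; it is judged then, once.
The state is a dict: "clock": time; "joint_pos": joint angles; "qvel": joint speeds; "joint_efforts": joint torques, N m; "ee_pos": TCP position; "ee_rot": TCP orientation; "force": force on the tool from outside, world axes, zero at the start; "torque": the same for the moment, N m; "gripper_width": finger opening in m; "gripper_force": force on a finger pad.
Only numpy, scipy, OpenCV 4.12 (cv2) and the standard library are available. Lean on these libraries where they do the work, as an engineer would, in place of code of your own. Each camera call takes 0.05 s, during which the arm holds its last target. There are 200 camera calls.

## Working session

There is one attempt and no reset: what is moved stays moved. The work goes in short steps, Python scripts to look and compute and a tool call to move; the robot and the scene stay as the last step left them, time stands still between calls to the robot, and variables do not carry over. Pictures are saved under pics/ and viewed, at most 14 in all, crops included, and the job is handed in when it is done.

Besides the shell and the picture viewer there is one more tool, called as name([rows], argument=value, ...), one row to a line, values as JSON. jog_arm: Moves the arm, as the interface text tells. Shift numbers are shares of 0.2 m and turn numbers shares of pi rad, none past 1 either way. Its arguments: {"type":"object","properties":{"increments":{"type":"array","items":{"type":"array","items":{"type":"array","items":{"type":"number"}}}},"force":{"type":"number"}},"required":["increments"]}

```bash
ls; mkdir -p pics
cat > h.py <<'E'
import numpy as np,cv2
from plant import arm
def shot(name,f):
    im,d=arm.capture(name); cv2.imwrite(f'pics/{f}.png',im[:,:,::-1]); np.savez(f'pics/{f}.npz',im=im,d=d); return im,d
def world(name,d):
    c=arm.get_calibration(name);K=np.array([[c['fx'],0,c['cx']],[0,c['fy'],c['cy']],[0,0,1]])
    v,u=np.mgrid[:420,:560]
    p=cv2.undistortPoints(np.stack([u,v],-1).reshape(-1,1,2).astype(np.float64),K,np.array(c['distortion'])).reshape(420,560,2)
    X=np.dstack([p*d[...,None],d]); return (X-np.array(c['t']))@np.array(c['R'])
E
python3 - <<'E'
from h import *
for n in('top','side'):
    im,d=shot(n,n+'0'); c=arm.get_calibration(n); print(n,c['t'],-np.array(c['R']).T@np.array(c['t']))
s=arm.state();print(s);print(arm.grasp_offset)
E
```

```text
pics
top [0.26891284 0.43758061 0.84110615] [0.35756165 0.26160943 0.88031849]
side [ 0.49868069 -0.05708494  1.04818732] [0.23750766 0.96737295 0.59867976]
{'clock': 0.1, 'joint_pos': array([ 1.08603008,  0.39912384,  0.04502066,  1.53774314, -0.01870348,
        1.20688402, -0.05072337]), 'qvel': array([ 0.0005026 , -0.002223  , -0.002131  , -0.00390731, -0.00168657,
       -0.00250906,  0.00016901]), 'joint_efforts': array([ 4.22862562e-03, -4.76260078e+01,  1.37007438e+00, -2.54949617e+01,
        1.19160104e-02,  5.01533839e-03,  2.00312735e-05]), 'ee_pos': array([ 0.24439812, -0.60170036,  0.2303681 ]), 'ee_rot': array([ 9.81445499e-01,  1.91739349e-01, -2.20979160e-04, -8.39947155e-04]), 'force': array([-0.56103126,  0.80480066, -0.30767423]), 'torque': array([ 0.03607889, -0.00381243, -0.03103839]), 'gripper_force': 0.0, 'gripper_width': 0.08530450567099065}
0.0187
```

View pics/top0.png

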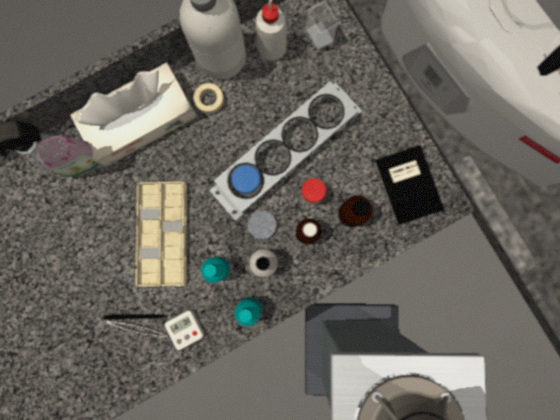

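View pics/side0.png

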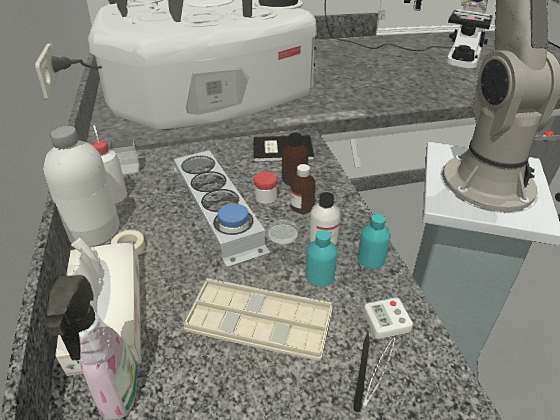

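The top view shows the rack from (230,200) to (345,100). The blue rinse jar (245,180) sits in the tray-side well, and the tray is at (161,233). Candidates:
- Brown with white cap at (309,231): the small brown bottle.
- Larger brown with black cap at (355,210): the large brown bottle.
- White with black cap at (263,263): the white bottle.
- Turquoise at (215,269) and (247,312): decoys.
- Red lid at (314,190): the bystander.

Next I'll measure these and confirm them in an enlarged crop.

Run:
```python
from h import *
z=np.load('pics/top0.npz');W=world('top',z['d']);im=z['im']
for n,(u,v) in dict(bench=(200,220),small=(309,230),large=(358,208),white=(263,264),rinse=(245,180),red=(314,190),tq1=(215,269),tq2=(247,312),glass=(262,225),tray=(161,233)).items(): print(n,W[v,u].round(4))
# cap-top blobs
def circ(P):
    A=np.c_[2*P,np.ones(len(P))];s=np.linalg.lstsq(A,(P**2).sum(1),rcond=None)[0];return s[:2],np.sqrt(s[2]+s[:2]@s[:2])
for n,(u,v,h,r) in dict(small=(309,230,.101,.0125),large=(358,208,.116,.0145),white=(263,264,.106,.0135),rinse=(245,180,.062,.029),red=(314,190,.054,.0255)).items():
    m=(abs(W[...,2]-h)<.007)&(np.hypot(*(W[...,:2]-W[v,u,:2]).transpose(2,0,1))<2.2*r)
    k,lab=cv2.connectedComponents(m.astype(np.uint8)); m=lab==lab[v,u]
    cs,_=cv2.findContours(m.astype(np.uint8),cv2.RETR_EXTERNAL,cv2.CHAIN_APPROX_NONE)
    P=W[m]; c,rr=cv2.minEnclosingCircle(P[:,:2].astype(np.float32)); print(n,m.sum(),P.mean(0).round(4),np.round(c,4),round(rr,4))
# rack deck
m=(abs(W[...,2]-.040)<.005); m[:80]=0; m[:,:205]=0; m[215:]=0; m[:,365:]=0
k,lab,st,ce=cv2.connectedComponentsWithStats(m.astype(np.uint8)); i=1+st[1:,4].argmax(); m=lab==i
r=cv2.minAreaRect(W[m][:,:2].astype(np.float32)); print('rack',r,m.sum(),W[m][:,2].mean(), cv2.boxPoints(r))
o=im.copy(); o[m]=(255,0,0)
cv2.imwrite('pics/c1.png',np.hstack([cv2.resize(x[75:335,190:395],None,fx=1.9,fy=1.9,interpolation=2) for x in (im,o)])[:,:,::-1])
```

```text
bench [4.311e-01 4.443e-01 1.000e-04]
small [0.4048 0.2141 0.1015]
large [0.4462 0.1226 0.1145]
white [0.3397 0.301  0.1064]
rinse [0.5082 0.3418 0.0614]
red [0.4898 0.201  0.0532]
tq1 [0.3294 0.3924 0.1013]
tq2 [0.2499 0.3302 0.1026]
glass [0.4209 0.3094 0.0028]
tray [0.4014 0.523  0.0176]
small 138 [0.4064 0.2127 0.1006] [0.4062 0.2127] 0.0126
large 189 [0.4476 0.1171 0.1156] [0.4478 0.1164] 0.0145
white 163 [0.3413 0.3022 0.1055] [0.3413 0.3027] 0.0135
rinse 638 [0.5113 0.3406 0.0614] [0.5119 0.341 ] 0.0297
red 462 [0.4901 0.202  0.053 ] [0.4903 0.2022] 0.0252
rack ((0.5866397619247437, 0.25843191146850586), (0.089066281914711, 0.3256516456604004), 41.54281234741211) 3069 0.03995344240746033 [[0.4453257  0.3507671 ]
 [0.66129124 0.10702976]
 [0.7279538  0.16609672]
 [0.5119883  0.40983406]]
```

View pics/c1.png

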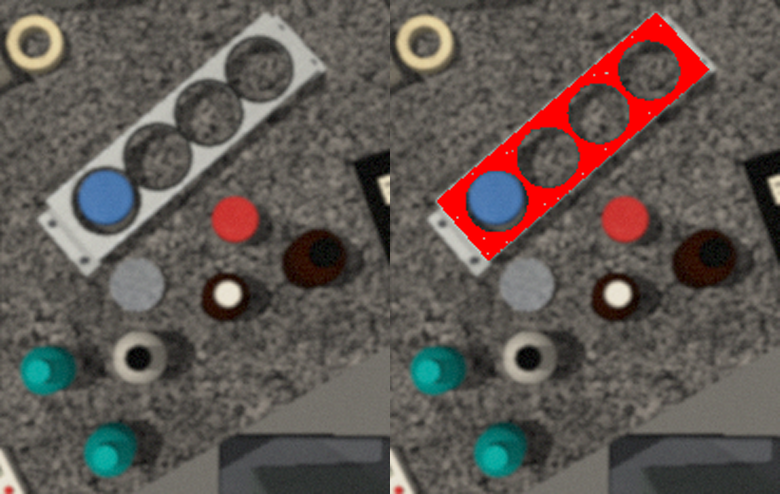

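Run:
```python
from h import *
for n in('top','side'):
    z=np.load(f'pics/{n}0.npz');W=world(n,z['d']); P=W[(z['d']>0)&(W[...,2]>.13)]
    for y0 in np.arange(-.9,.6,.1):
        q=P[(P[:,1]>y0)&(P[:,1]<y0+.1)&(P[:,0]>.25)]
        if len(q)>5: print(n,'y',round(y0,1),len(q),'minx',np.percentile(q[:,0],1).round(3),'maxz',q[:,2].max().round(3))
```

```text
top y -0.3 297 minx 0.501 maxz 0.201
top y -0.2 6737 minx 0.527 maxz 0.36
top y -0.1 9629 minx 0.595 maxz 0.434
top y -0.0 3124 minx 0.699 maxz 0.283
top y 0.2 203 minx 0.807 maxz 0.166
top y 0.3 1466 minx 0.746 maxz 0.232
top y 0.4 1452 minx 0.745 maxz 0.233
top y 0.5 2242 minx 0.762 maxz 0.263
side y -0.9 208 minx 0.578 maxz 0.173
side y -0.7 19 minx 0.251 maxz 0.253
side y -0.5 337 minx 1.306 maxz 0.254
side y -0.4 365 minx 0.502 maxz 0.3
side y -0.3 2971 minx 0.489 maxz 0.306
side y -0.2 4416 minx 0.519 maxz 0.342
side y -0.1 6392 minx 0.594 maxz 0.354
side y -0.0 7600 minx 0.703 maxz 0.381
side y 0.1 1425 minx 0.935 maxz 0.406
side y 0.2 2197 minx 0.811 maxz 0.433
side y 0.3 3332 minx 0.745 maxz 0.454
side y 0.4 5659 minx 0.744 maxz 0.427
side y 0.5 2419 minx 0.762 maxz 0.319
```

jog_arm([
  [[0,0,0.04,0,0.05,0.1,1],[0,0,0.08,0.15,0.2,0.25,1],[0,0,0.12,0.35,0.4,0.4,1],[0,0,0.16,0.5,0.6,0.4,1],[0,0,0.18,0.65,0.8,0.4,1],[0,0,0.18,0.75,1,0.4,1],[0,0,0.18,0.75,1,0.4,1]],
], force=40)

```text
clock: 0.8
ee_pos: [0.3994, -0.3951, 0.3114]
ee_rot: [0.886, 0.463, 0.002, -0.001]
force: [0.7, 0.2, -0.1]
gripper_width: 0.0857
gripper_force: 0.0
```

jog_arm([
  [[0,0,0.03,0,0.25,0,1],[0,0,0.06,0,0.5,0,1],[0,0,0.1,0,0.75,0,1],[0,0,0.14,0.02,1,0,1]],
])

```text
clock: 1.2
ee_pos: [0.3977, -0.2009, 0.311]
ee_rot: [0.766, 0.642, -0.0, -0.0]
force: [0.4, 0.0, 0.3]
gripper_width: 0.0855
gripper_force: 0.0
```

jog_arm([
  [[0,0,0.03,0.02,0.25,0,1],[0,0,0.06,0.05,0.5,0,1],[0,0,0.1,0.1,0.75,0,1],[0,0,0.14,0.2,1,0,1]],
])

```text
clock: 1.6
ee_pos: [0.4358, -0.0059, 0.3114]
ee_rot: [0.608, 0.794, -0.001, 0.0]
force: [1.3, -1.3, -0.3]
gripper_width: 0.0858
gripper_force: 0.0
```

jog_arm([
  [[0,0,0.03,0.05,0.25,-0.1,1],[0,0,0.06,0.15,0.5,-0.2,1],[0,0,0.1,0.25,0.75,-0.3,1],[0,0,0.14,0.35,1,-0.4,1],[0,0,0.148,0.35,1,-0.4,1],[0,0,0.148,0.35,1,-0.4,1]],
])

```text
clock: 2.2
ee_pos: [0.5057, 0.1964, 0.2294]
ee_rot: [0.407, 0.913, 0.001, -0.002]
force: [-0.5, -0.4, -0.5]
gripper_width: 0.0855
gripper_force: 0.0
```

jog_arm([
  [[0,0,0,0.01,0.2,0,1],[0,0,0,0.02,0.4,0,1],[0,0,0,0.03,0.6,0,1],[0,0,0,0.03,0.723,-0.2,1],[0,0,0,0.03,0.723,-0.4,1],[0,0,0,0.03,0.723,-0.6,1],[0,0,0,0.03,0.723,-0.7,1],[0,0,0,0.03,0.723,-0.7,1]],
])

```text
clock: 3.0
ee_pos: [0.5112, 0.3335, 0.0878]
ee_rot: [0.411, 0.912, -0.004, -0.001]
force: [-0.1, 1.0, -0.0]
gripper_width: 0.0854
gripper_force: 0.0
```

Run:
```python
from h import *
s=arm.state();print(s['ee_pos'],s['joint_pos'].round(2))
im,d=shot('side','side1'); cv2.imwrite('pics/side1c.png',cv2.resize(im[100:300,130:400],None,fx=2.5,fy=2.5,interpolation=2)[:,:,::-1])
```

```text
[0.51120759 0.33354589 0.08781911] [-0.12  0.56 -0.72  1.75  0.43  1.   -0.28]
```

View pics/side1c.png

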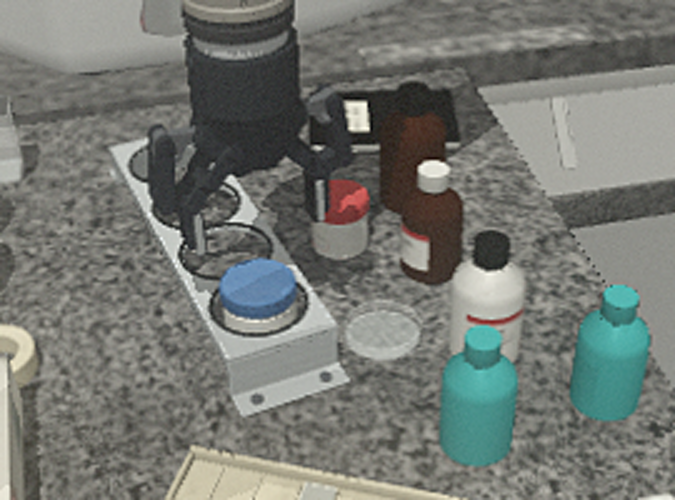

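The view shows the fingers, at crop (195,240) and (320,190), straddling the line to the blue lid at (258,285). They're still above it and lagging slightly. The red jar is untouched. I'll hold briefly and check the residual error.

jog_arm([
  [[0,0,0,0,0,0,1],[0,0,0,0,0,0,1],[0,0,0,0,0,0,1]],
])

```text
clock: 3.35
ee_pos: [0.5136, 0.3377, 0.093]
ee_rot: [0.411, 0.912, 0.001, 0.001]
force: [0.7, -0.0, -0.0]
gripper_width: 0.0856
gripper_force: 0.0
```

```bash
cat >> h.py <<'E'
def proj(name,X):
    c=arm.get_calibration(name);K=np.array([[c['fx'],0,c['cx']],[0,c['fy'],c['cy']],[0,0,1]])
    return cv2.projectPoints(np.array(X,float).reshape(-1,1,3),cv2.Rodrigues(np.array(c['R']))[0],np.array(c['t']),K,np.array(c['distortion']))[0].reshape(-1,2)
E
python3 - <<'E'
from h import *
s=arm.state();print(s['ee_pos'],s['ee_rot'].round(3));p=s['ee_pos'];d=np.array([.748,.663,0])*.0427
print((proj('side',[p+[0,0,.013]+d,p+[0,0,.013]-d])-[130,100])*2.5)
E
```

```text
[0.51358852 0.33765556 0.09299792] [0.411 0.912 0.001 0.001]
[[194.88421163 242.1658266 ]
 [303.16776774 212.42041843]]
```

jog_arm([
  [[0,0,0,-0.01,0.01,-0.1,1],[0,0,0,-0.01,0.01,-0.2,1],[0,0,0,-0.01,0.01,-0.26,1],[0,0,0,-0.01,0.01,-0.27,1],[0,0,0,-0.01,0.01,-0.27,1]],
])

```text
clock: 3.85
ee_pos: [0.5109, 0.3394, 0.0376]
ee_rot: [0.41, 0.912, 0.0, 0.0]
force: [-1.0, 0.2, 0.6]
gripper_width: 0.0856
gripper_force: 0.0
```

jog_arm([
  [[0,0,0,0,0,0,0],[0,0,0,0,0,0,0],[0,0,0,0,0,0,0],[0,0,0,0,0,0,0],[0,0,0,0,0,0,0],[0,0,0,0,0,0,0],[0,0,0,0,0,0,0],[0,0,0,0,0,0,0]],
], force=40)

```text
clock: 4.65
ee_pos: [0.5115, 0.34, 0.0387]
ee_rot: [0.41, 0.912, 0.001, 0.001]
force: [-1.0, -0.6, 5.6]
gripper_width: 0.0568
gripper_force: 42.9
```

jog_arm([
  [[0,0,0,0,0,0.1,0],[0,0,0,0,0,0.2,0],[0,0,0,0,0,0.3,0],[0,0,0,0.1,-0.1,0.3,0],[0,0,0,0.2,-0.2,0.3,0],[0,0,0,0.25,-0.272,0.3,0],[0,0,0,0.25,-0.272,0.3,0],[0,0,0,0.25,-0.272,0.3,0],[0,0,0,0.25,-0.272,0.3,0]],
])

```text
clock: 5.55
ee_pos: [0.559, 0.2867, 0.0973]
ee_rot: [0.409, 0.912, 0.0, -0.001]
force: [-0.1, 0.2, -0.6]
gripper_width: 0.0567
gripper_force: 42.9
```

Run:
```python
from h import *
s=arm.state();print(s['ee_pos'],s['force'],s['gripper_width'])
im,d=shot('side','side2'); cv2.imwrite('pics/side2c.png',cv2.resize(im[100:300,130:400],None,fx=2.5,fy=2.5,interpolation=2)[:,:,::-1])
```

```text
[0.55899452 0.28670787 0.09732245] [-0.05997767  0.16422565 -0.59058014] 0.05672156240328729
```

View pics/side2c.png

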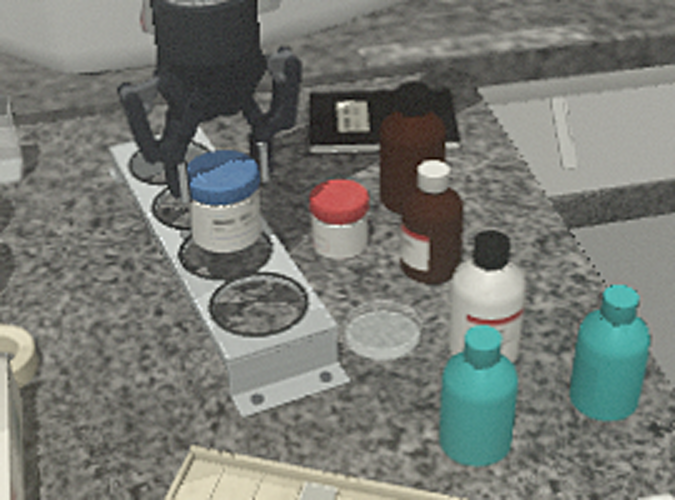

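The jar is held level at crop (225,200), just above the second well at (225,250). I'll lower it and release.

jog_arm([
  [[0,0,0,0.01,0,-0.08,0],[0,0,0,0.01,0,-0.16,0],[0,0,0,0.01,0,-0.23,0],[0,0,0,0.01,0,-0.28,0],[0,0,0,0.01,0,-0.288,0],[0,0,0,0.01,0,-0.288,0],[0,0,0,0.01,0,-0.288,0]],
])

```text
clock: 6.3
ee_pos: [0.5627, 0.285, 0.0396]
ee_rot: [0.41, 0.912, 0.0, 0.0]
force: [-0.1, 0.4, -0.8]
gripper_width: 0.0566
gripper_force: 43.6
```

jog_arm([
  [[0,0,0,0,0,0,1],[0,0,0,0,0,0,1],[0,0,0,0,0,0,1],[0,0,0,0,0,0,1],[0,0,0,0,0,0,1],[0,0,0,0,0,0.15,1],[0,0,0,0,0,0.3,1],[0,0,0,0,0,0.5,1],[0,0,0,0,0,0.7,1],[0,0,0,-0.15,-0.1,0.75,1],[0,0,0,-0.3,-0.15,0.75,1],[0,0,0,-0.5,-0.25,0.75,1],[0,0,0,-0.7,-0.35,0.75,1],[0,0,0,-0.78,-0.37,0.75,1],[0,0,0,-0.78,-0.37,0.75,1],[0,0,0,-0.78,-0.37,0.75,1],[0,0,0,-0.78,-0.37,0.75,1]],
])

```text
clock: 8.0
ee_pos: [0.4079, 0.2115, 0.1901]
ee_rot: [0.41, 0.912, 0.001, 0.0]
force: [0.3, 1.2, -0.5]
gripper_width: 0.0854
gripper_force: 0.0
```

jog_arm([
  [[0,0,0,-0.01,0.005,-0.15,0.8],[0,0,0,-0.01,0.005,-0.3,0.8],[0,0,0,-0.01,0.005,-0.45,0.8],[0,0,0,-0.01,0.005,-0.53,0.8],[0,0,0,-0.01,0.005,-0.53,0.8],[0,0,0,-0.01,0.005,-0.53,0.8],[0,0,0,-0.01,0.005,-0.53,0],[0,0,0,-0.01,0.005,-0.53,0],[0,0,0,-0.01,0.005,-0.53,0],[0,0,0,-0.01,0.005,-0.53,0],[0,0,0,-0.01,0.005,-0.53,0],[0,0,0,-0.01,0.005,-0.53,0],[0,0,0,-0.01,0.005,-0.53,0],[0,0,0,-0.01,0.005,-0.53,0],[0,0,0,-0.01,0.005,-0.53,0]],
])

```text
clock: 9.5
ee_pos: [0.4056, 0.2124, 0.0847]
ee_rot: [0.41, 0.912, 0.001, 0.001]
force: [0.3, -1.1, 6.2]
gripper_width: 0.0237
gripper_force: 39.4
```

jog_arm([
  [[0,0,0,0,0,0.1,0],[0,0,0,0,0,0.2,0],[0,0,0,0,0,0.3,0],[0,0,0,0,0,0.4,0],[0,0,0,0.1,0.12,0.4,0],[0,0,0,0.2,0.25,0.4,0],[0,0,0,0.3,0.37,0.4,0],[0,0,0,0.4,0.5,0.4,0],[0,0,0,0.48,0.59,0.4,0],[0,0,0,0.53,0.65,0.4,0],[0,0,0,0.53,0.65,0.4,0],[0,0,0,0.53,0.65,0.4,0],[0,0,0,0.53,0.65,0.4,0],[0,0,0,0.53,0.65,0.4,0]],
])

```text
clock: 10.9
ee_pos: [0.5102, 0.3407, 0.1636]
ee_rot: [0.411, 0.912, -0.001, 0.0]
force: [-0.5, 0.5, -2.1]
gripper_width: 0.0241
gripper_force: 40.2
```

Run:
```python
from h import *
s=arm.state();print(s['ee_pos'],s['force'],s['gripper_width'])
im,d=shot('side','side3'); cv2.imwrite('pics/side3c.png',cv2.resize(im[100:300,130:400],None,fx=2.5,fy=2.5,interpolation=2)[:,:,::-1])
```

```text
[0.51023145 0.34074324 0.16362477] [-0.49332717  0.53529442 -2.1104492 ] 0.024092410351596937
```

View pics/side3c.png

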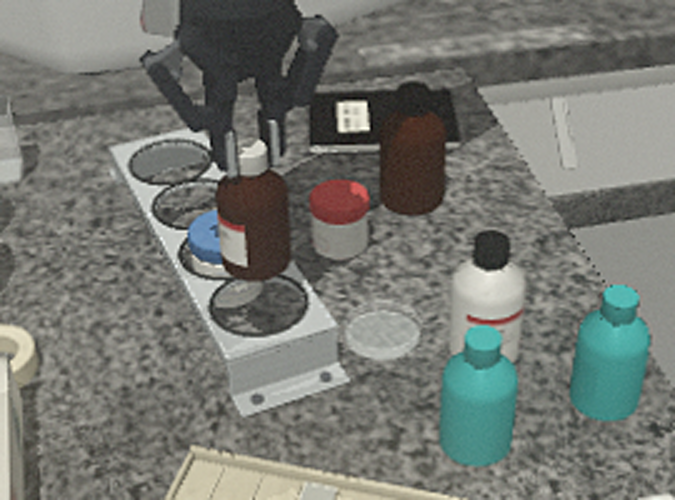

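The small brown bottle hangs almost plumb, its base at crop (255,270) above the end well at (258,305). The rinse jar sits in the second well. Lowering now.

jog_arm([
  [[0,0,0,0.005,0.005,-0.1,0],[0,0,0,0.005,0.005,-0.2,0],[0,0,0,0.005,0.005,-0.28,0],[0,0,0,0.005,0.005,-0.34,0],[0,0,0,0.005,0.005,-0.38,0],[0,0,0,0.005,0.005,-0.39,0],[0,0,0,0.005,0.005,-0.39,0],[0,0,0,0.005,0.005,-0.39,0]],
])

```text
clock: 11.75
ee_pos: [0.5121, 0.3433, 0.0865]
ee_rot: [0.41, 0.912, 0.001, 0.0]
force: [0.3, -0.5, -2.9]
gripper_width: 0.0236
gripper_force: 40.2
```

jog_arm([
  [[0,0,0,0,0,0,0.6],[0,0,0,0,0,0,0.8],[0,0,0,0,0,0,0.8],[0,0,0,0,0,0,0.8],[0,0,0,0,0,0,0.8],[0,0,0,0,0,0.15,0.8],[0,0,0,0,0,0.3,0.8],[0,0,0,0,0,0.45,0.8],[0,0,0,-0.15,-0.04,0.5,0.8],[0,0,0,-0.3,-0.08,0.5,0.8],[0,0,0,-0.5,-0.12,0.5,0.8],[0,0,0,-0.7,-0.16,0.5,0.8],[0,0,0,-0.85,-0.195,0.5,0.8],[0,0,0,-0.85,-0.195,0.5,0.8],[0,0,0,-0.85,-0.195,0.5,0.8],[0,0,0,-0.85,-0.195,0.5,0.8]],
])

```text
clock: 13.35
ee_pos: [0.3429, 0.3041, 0.1861]
ee_rot: [0.411, 0.912, 0.001, 0.0]
force: [0.0, 0.7, 0.2]
gripper_width: 0.0685
gripper_force: 0.0
```

jog_arm([
  [[0,0,0,-0.007,-0.007,-0.15,0.8],[0,0,0,-0.007,-0.007,-0.3,0.8],[0,0,0,-0.007,-0.007,-0.45,0.8],[0,0,0,-0.007,-0.007,-0.485,0.8],[0,0,0,-0.007,-0.007,-0.485,0.8],[0,0,0,-0.007,-0.007,-0.485,0.8],[0,0,0,-0.007,-0.007,-0.485,0],[0,0,0,-0.007,-0.007,-0.485,0],[0,0,0,-0.007,-0.007,-0.485,0],[0,0,0,-0.007,-0.007,-0.485,0],[0,0,0,-0.007,-0.007,-0.485,0],[0,0,0,-0.007,-0.007,-0.485,0],[0,0,0,-0.007,-0.007,-0.485,0],[0,0,0,-0.007,-0.007,-0.485,0],[0,0,0,-0.007,-0.007,-0.485,0]],
])

```text
clock: 14.85
ee_pos: [0.341, 0.303, 0.0897]
ee_rot: [0.41, 0.912, 0.001, 0.001]
force: [-0.1, -0.8, 7.3]
gripper_width: 0.0256
gripper_force: 39.3
```

Run:
```python
from h import *
s=arm.state();print(s['ee_pos'],s['joint_pos'].round(2))
im,d=shot('top','top1');W=world('top',d)
# fit points on rinse lid and small cap
for n,(x,y,h,r) in dict(small=(.512,.3426,.101,.0125),rinse=(.5618,.2865,.062,.029),red=(.49,.202,.053,.025)).items():
    m=(abs(W[...,2]-h)<.006)&(np.hypot(W[...,0]-x,W[...,1]-y)<r+.012)
    print(n,m.sum(),W[m].mean(0).round(4) if m.any() else None)
```

```text
[0.34100781 0.30295323 0.08971935] [-0.06  0.32 -0.87  2.12  0.33  0.84 -0.41]
small 134 [0.5126 0.3435 0.1004]
rinse 627 [0.5613 0.2854 0.0615]
red 463 [0.4901 0.202  0.053 ]
```

jog_arm([
  [[0,0,0,0,0,0.1,0],[0,0,0,0,0,0.2,0],[0,0,0,0,0,0.3,0],[0,0,0,0,0,0.4,0],[0,0,0,0.05,-0.02,0.45,0],[0,0,0,0.15,-0.06,0.45,0],[0,0,0,0.3,-0.13,0.45,0],[0,0,0,0.45,-0.2,0.45,0],[0,0,0,0.6,-0.25,0.45,0],[0,0,0,0.75,-0.3,0.45,0],[0,0,0,0.85,-0.32,0.45,0]],
])

```text
clock: 16.0
ee_pos: [0.5138, 0.234, 0.1762]
ee_rot: [0.413, 0.911, -0.001, -0.0]
force: [0.5, -0.4, -2.5]
gripper_width: 0.0256
gripper_force: 40.3
```

jog_arm([
  [[0,0,0,0.15,-0.02,0,0],[0,0,0,0.3,-0.04,0,0],[0,0,0,0.42,-0.04,0,0],[0,0,0,0.5,-0.043,0,0],[0,0,0,0.5,-0.043,0,0],[0,0,0,0.5,-0.043,0,0],[0,0,0,0.5,-0.043,0,0],[0,0,0,0.5,-0.043,0,0]],
])

```text
clock: 16.8
ee_pos: [0.6095, 0.2298, 0.1784]
ee_rot: [0.41, 0.912, -0.0, -0.0]
force: [0.3, 0.1, -2.3]
gripper_width: 0.0257
gripper_force: 40.3
```

jog_arm([
  [[0,0,0,0.007,0.003,-0.08,0],[0,0,0,0.007,0.003,-0.16,0],[0,0,0,0.007,0.003,-0.22,0],[0,0,0,0.007,0.003,-0.28,0],[0,0,0,0.007,0.003,-0.34,0],[0,0,0,0.007,0.003,-0.39,0],[0,0,0,0.007,0.003,-0.43,0],[0,0,0,0.007,0.003,-0.435,0],[0,0,0,0.007,0.003,-0.435,0]],
])

```text
clock: 17.7
ee_pos: [0.6117, 0.2305, 0.0917]
ee_rot: [0.41, 0.912, 0.0, 0.0]
force: [0.4, -0.2, -2.7]
gripper_width: 0.026
gripper_force: 40.3
```

Run:
```python
from h import *
s=arm.state();print(s['ee_pos'],s['force'])
im,d=shot('side','side4'); cv2.imwrite('pics/side4c.png',cv2.resize(im[100:300,130:400],None,fx=2.5,fy=2.5,interpolation=2)[:,:,::-1])
```

```text
[0.61173802 0.2305442  0.09170062] [ 0.35710754 -0.15158119 -2.7474481 ]
```

View pics/side4c.png

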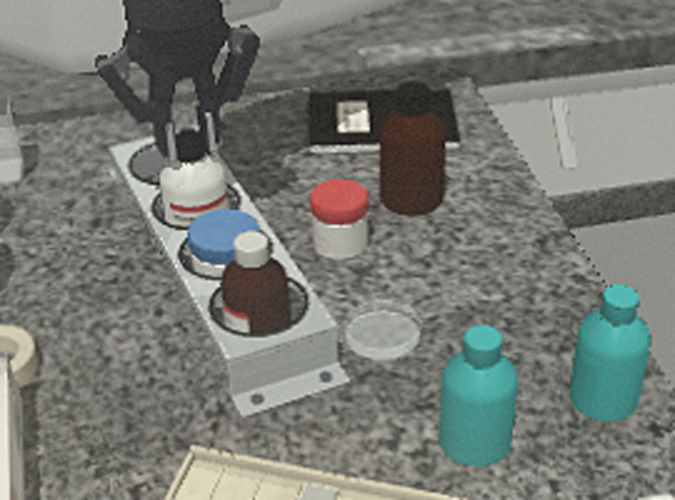

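The white bottle stands in the third well (crop (195,190)), with the jar and the small brown bottle seated behind it. I'll release it and go to the large brown bottle.

jog_arm([
  [[0,0,0,0,0,0,0.6],[0,0,0,0,0,0,0.8],[0,0,0,0,0,0,0.8],[0,0,0,0,0,0,0.8],[0,0,0,0,0,0,0.8],[0,0,0,0,0,0.15,0.8],[0,0,0,0,0,0.3,0.8],[0,0,0,0,0,0.45,0.8],[0,0,0,-0.15,-0.1,0.5,0.8],[0,0,0,-0.3,-0.2,0.5,0.8],[0,0,0,-0.45,-0.3,0.5,0.8],[0,0,0,-0.6,-0.4,0.5,0.8],[0,0,0,-0.75,-0.5,0.5,0.8],[0,0,0,-0.82,-0.568,0.5,0.8],[0,0,0,-0.82,-0.568,0.5,0.8],[0,0,0,-0.82,-0.568,0.5,0.8],[0,0,0,-0.82,-0.568,0.5,0.8]],
])

```text
clock: 19.45
ee_pos: [0.4487, 0.1179, 0.1922]
ee_rot: [0.41, 0.912, 0.001, 0.0]
force: [-0.1, -0.0, 0.4]
gripper_width: 0.0682
gripper_force: 0.0
```

jog_arm([
  [[0,0,0,-0.005,-0.005,-0.15,0.8],[0,0,0,-0.005,-0.005,-0.3,0.8],[0,0,0,-0.005,-0.005,-0.43,0.8],[0,0,0,-0.005,-0.005,-0.47,0.8],[0,0,0,-0.005,-0.005,-0.47,0.8],[0,0,0,-0.005,-0.005,-0.47,0.8],[0,0,0,-0.005,-0.005,-0.47,0],[0,0,0,-0.005,-0.005,-0.47,0],[0,0,0,-0.005,-0.005,-0.47,0],[0,0,0,-0.005,-0.005,-0.47,0],[0,0,0,-0.005,-0.005,-0.47,0],[0,0,0,-0.005,-0.005,-0.47,0],[0,0,0,-0.005,-0.005,-0.47,0],[0,0,0,-0.005,-0.005,-0.47,0],[0,0,0,-0.005,-0.005,-0.47,0]],
])

```text
clock: 20.95
ee_pos: [0.4476, 0.1161, 0.0987]
ee_rot: [0.41, 0.912, 0.0, 0.001]
force: [0.8, 0.3, 6.3]
gripper_width: 0.0278
gripper_force: 39.6
```

jog_arm([
  [[0,0,0,0,0,0.1,0],[0,0,0,0,0,0.2,0],[0,0,0,0,0,0.3,0],[0,0,0,0,0,0.4,0],[0,0,0,0.05,0.04,0.45,0],[0,0,0,0.15,0.1,0.45,0],[0,0,0,0.25,0.15,0.45,0],[0,0,0,0.4,0.2,0.45,0],[0,0,0,0.5,0.25,0.45,0],[0,0,0,0.5,0.25,0.45,0],[0,0,0,0.5,0.25,0.45,0]],
])

```text
clock: 22.05
ee_pos: [0.5458, 0.1657, 0.1868]
ee_rot: [0.41, 0.912, -0.001, -0.001]
force: [-0.6, -0.7, -1.9]
gripper_width: 0.0275
gripper_force: 40.4
```

Run:
```python
from h import *
for n in('top','side'):
    z=np.load(f'pics/{n}0.npz');W=world(n,z['d']);P=W[(z['d']>0)&(W[...,2]>.13)&(W[...,0]>.55)]
    r=np.hypot(P[:,0]-.661,P[:,1]-.174);i=np.argsort(r)[:200:40];print(n,r[i].round(3),P[i].round(3).tolist())
```

```text
top [0.161 0.163 0.163 0.164 0.164] [[0.736, 0.032, 0.237], [0.747, 0.036, 0.24], [0.74, 0.031, 0.254], [0.735, 0.028, 0.245], [0.735, 0.027, 0.248]]
side [0.157 0.161 0.163 0.163 0.164] [[0.746, 0.042, 0.227], [0.729, 0.028, 0.252], [0.756, 0.042, 0.25], [0.736, 0.029, 0.24], [0.738, 0.029, 0.237]]
```

Clearance to the nearest furniture is ample at 157 mm or more.

jog_arm([
  [[0,0,0,0.15,0.01,0,0],[0,0,0,0.3,0.02,0,0],[0,0,0,0.42,0.03,0,0],[0,0,0,0.52,0.038,0,0],[0,0,0,0.57,0.038,0,0],[0,0,0,0.57,0.038,0,0],[0,0,0,0.57,0.038,0,0],[0,0,0,0.57,0.038,0,0],[0,0,0,0.57,0.038,0,0]],
])

```text
clock: 22.95
ee_pos: [0.6598, 0.1735, 0.188]
ee_rot: [0.41, 0.912, -0.0, 0.0]
force: [0.4, -0.8, -1.9]
gripper_width: 0.0279
gripper_force: 40.5
```

Run:
```python
from h import *
s=arm.state();print(s['ee_pos'],s['force'])
im,d=shot('side','side5'); cv2.imwrite('pics/side5c.png',cv2.resize(im[100:300,130:400],None,fx=2.5,fy=2.5,interpolation=2)[:,:,::-1])
```

```text
[0.65980704 0.1734744  0.18802764] [ 0.42913807 -0.75072999 -1.94118722]
```

View pics/side5c.png

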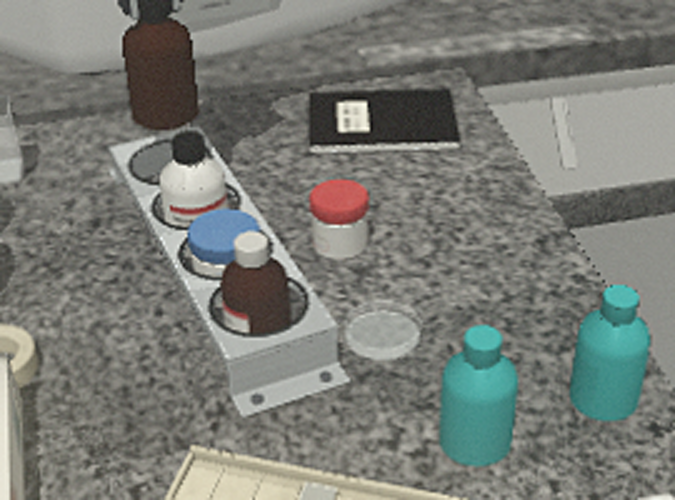

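The large bottle hangs over the far well (crop (170,160)), base at (163,120). Lowering.

jog_arm([
  [[0,0,0,0.007,0.002,-0.08,0],[0,0,0,0.007,0.002,-0.16,0],[0,0,0,0.007,0.002,-0.2,0],[0,0,0,0.007,0.002,-0.22,0],[0,0,0,0.007,0.002,-0.26,0],[0,0,0,0.007,0.002,-0.3,0],[0,0,0,0.007,0.002,-0.34,0],[0,0,0,0.007,0.002,-0.38,0],[0,0,0,0.007,0.002,-0.42,0],[0,0,0,0.007,0.002,-0.437,0],[0,0,0,0.007,0.002,-0.437,0],[0,0,0,0.007,0.002,-0.437,0]],
])

```text
clock: 24.2
ee_pos: [0.6623, 0.174, 0.1006]
ee_rot: [0.41, 0.912, 0.0, 0.0]
force: [-0.2, -0.9, -2.6]
gripper_width: 0.0275
gripper_force: 40.7
```

jog_arm([
  [[0,0,0,0,0,0,0.6],[0,0,0,0,0,0,0.8],[0,0,0,0,0,0,0.8],[0,0,0,0,0,0,0.8],[0,0,0,0,0,0,0.8],[0,0,0,0,0,0.15,0.8],[0,0,0,0,0,0.3,0.8],[0,0,0,0,0,0.5,0.8],[0,0,0,-0.15,-0.1,0.6,0.8],[0,0,0,-0.3,-0.2,0.6,0.8],[0,0,0,-0.5,-0.25,0.6,0.8],[0,0,0,-0.7,-0.3,0.6,0.8],[0,0,0,-0.9,-0.4,0.6,0.8],[0,0,0,-1,-0.5,0.6,0.8],[0,0,0,-1,-0.5,0.6,0.8],[0,0,0,-1,-0.5,0.6,0.8]],
])

```text
clock: 25.8
ee_pos: [0.4624, 0.0736, 0.2209]
ee_rot: [0.411, 0.912, 0.0, 0.001]
force: [0.4, 0.5, -0.1]
gripper_width: 0.0685
gripper_force: 0.0
```

Run:
```python
from h import *
im,d=shot('top','top2');W=world('top',d)
R=np.array([[.7485,.6633],[-.6633,.7485]])
for n,(x,y,h,r) in dict(small=(.512,.3426,.101,.0125),rinse=(.5618,.2865,.062,.029),white=(.6115,.2304,.106,.0135),large=(.6613,.1742,.116,.0145),red=(.49,.202,.053,.025)).items():
    m=(abs(W[...,2]-h)<.006)&(np.hypot(W[...,0]-x,W[...,1]-y)<r+.012)
    if m.any(): p=W[m].mean(0); print(n,m.sum(),p.round(4),'rack',(R@(p[:2]-[.58664,.25843])).round(4))
s,_=shot('side','side6')
cv2.imwrite('pics/fin.png',np.hstack([cv2.resize(im[60:320,180:380],(400,520)),cv2.resize(s[100:300,150:304],(400,520))])[:,:,::-1])
```

```text
small 134 [0.5126 0.3435 0.1007] rack [0.001  0.1128]
rinse 625 [0.5614 0.2855 0.0615] rack [-0.001  0.037]
white 158 [0.6116 0.2309 0.1055] rack [ 0.0004 -0.0371]
large 182 [0.6615 0.1746 0.1157] rack [ 0.0005 -0.1124]
red 460 [0.4902 0.202  0.053 ] rack [-0.1097  0.0217]
```

View pics/fin.png

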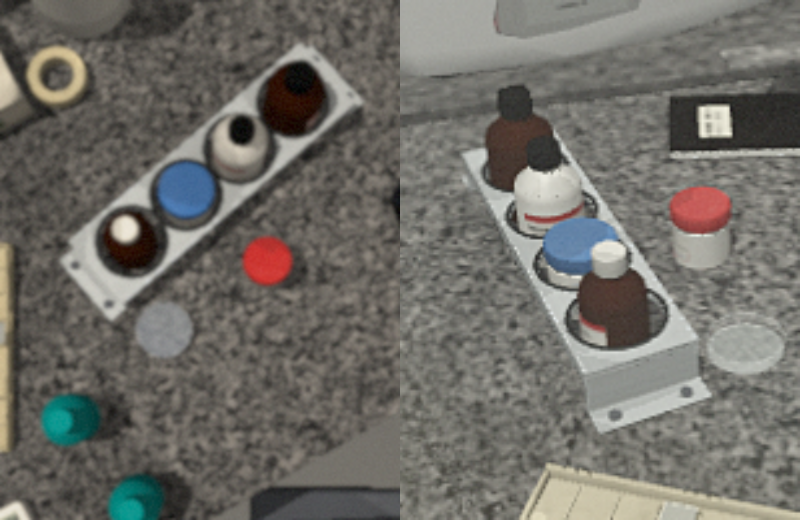

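All four stand upright at the right heights, within about 1 mm of their well centres. From the tray end the order is small brown, rinse jar, white, large brown, and the red jar hasn't moved.

```bash
python3 -c "from plant import arm; print(arm.sign_off())"
```

```text
the job is handed in; nothing more can be done
None
```

The job is handed in at about 26 s of the 88 s allowed: from the tray end, the rack holds the small brown bottle, rinse jar, white bottle and large brown bottle, all upright and centred in their wells, and the red-lidded jar was left where it stood.

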